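# Check the hand levers of two cream fillers

## Task

Before the two cream fillers are loaded, check that their hand levers stop short of the grip bar. With the outside of the fingers press the long lever all the way in to its stop, hold it there for two seconds and ease it back out under control; then do the same with the short lever. Do not force or grip the levers, do not touch the grip bars, and leave everything else where it stands.

Things in the scene. Friction and masses are not known exactly. Their poses are not given: they have to be found in the camera images.
- long_lever (a joint): The long hand lever, rad: 0 = fully out (its spring holds it there), 0.28 = fully in at its stop, about 20 mm clear of the bar. Turns about an upright pin. At the press point the spring needs about 2 N to start and 7 N at the stop; let go, it springs out. A plain aluminium blade, 170 mm from pivot to free end, 24 mm high, 14 mm thick.
- long_press (a point): Press point on the long lever's outer face (away from the bar), mid-height, 25 mm from the free end, 150 mm above the table. Axes turn with the lever: +x is the way to press (level, into the face, towards the bar), +y along the lever to the pivot, z up. Pivot pin 145 mm along +y and 8 mm along +x from here. The inner face is not to be touched.
- long_bar_mid (a point): A point on the axis of the fixed, level grip bar behind the long lever, 150 mm above the table. Black sleeve, 22 mm thick; not to be touched. The pivot pin is 75 mm from here along +y and 40 mm along -x; the bar ends 111 mm along -y. Axes as the filler.
- long_filler: The cream filler with the long lever, fixed to the table; the two differ only in lever length. Origin on the table below the named point of the bar. +x away from the robot; +y to its column (28 mm radius) and hopper (50 mm radius, top 243 mm above the table), their axis at y = +125 mm. Base plate 130 x 250 mm, 14 mm high.
- short_lever (a joint): The short hand lever, rad: 0 = fully out (its spring holds it there), 0.36 = fully in at its stop, about 20 mm clear of the bar. Turns about an upright pin. At the press point the spring needs about 2.5 N to start and 8 N at the stop; let go, it springs out. A plain aluminium blade, 110 mm from pivot to free end, 24 mm high, 14 mm thick.
- short_press (a point): Press point on the short lever's outer face (away from the bar), mid-height, 25 mm from the free end, 150 mm above the table. Axes turn with the lever: +x is the way to press (level, into the face, towards the bar), +y along the lever to the pivot, z up. Pivot pin 85 mm along +y and 8 mm along +x from here. The inner face is not to be touched.
- short_bar_mid (a point): A point on the axis of the fixed, level grip bar behind the short lever, 150 mm above the table. Black sleeve, 22 mm thick; not to be touched. The pivot pin is 75 mm from here along +y and 40 mm along -x; the bar ends 111 mm along -y. Axes as the filler.
- short_filler: The cream filler with the short lever, fixed to the table; the two differ only in lever length. Origin on the table below the named point of the bar. +x away from the robot; +y to its column (28 mm radius) and hopper (50 mm radius, top 243 mm above the table), their axis at y = +125 mm. Base plate 130 x 250 mm, 14 mm high.
- nozzle: Steel piping nozzle, 27 mm wide, 40 mm high; a bystander to leave alone. Origin at the centre of its underside.
- shaker: Spice jar, 45 mm wide, 105 mm high; a bystander to leave alone. Origin at the centre of its underside.
- timer: White round kitchen timer, 62 mm wide, 42 mm high; a bystander to leave alone. Origin at the centre of its underside.
- cutter: Steel ring cutter, 52 mm wide, 34 mm high; a bystander to leave alone. Origin at the centre of its underside.
- tub: Small printed dessert tub, 72 mm wide, 71 mm high; a bystander to leave alone. Origin at the centre of its underside.
- scraper: Steel bench scraper lying flat, 104 x 152 x 18 mm; a bystander to leave alone. Origin at the centre of its underside.
- brush: Pastry brush lying flat, 214 x 36 x 16 mm; a bystander to leave alone. Origin at the centre of its underside.

How it is judged:
By the outcome, as a careful person would: the job done as asked, in the order asked, and still so for the second after the job is handed in, with the robot touching nothing.
It also fails if it takes over 64 s, if anything falls off the work surface, if the arm or the gripper's body presses on something with over 40 N, if the wrist force passes 120 N, or if a joint passes its speed limit or range.

## Robot

A 7-joint arm with a two-finger parallel gripper is mounted at the origin on a cart in front of the work surface, level with it; the furniture and walls round the work are solid. World frame = base frame: x ahead of the robot, y to its left, z up, the work surface at z = 0. Lengths are in m, angles in degrees, forces in N, time in s.
With the tool pointing down it reaches from about 0.425 to 0.875 m from the base axis. Payload 4.7 kg.
Tool frame: the origin (TCP) lies at the very end of the fingers, on their centre line; the grasp point (between the pads) lies 19 mm behind it; y points along the fingers, z is the direction in which the jaws open and shut, and the axes are right-handed (so a half turn about y gives the same grasp; the last joint's range is limited). The gripper opens to 87 mm and grips with 3 to 60 N. Pads are 19 mm wide; open, the fingers measure 117 mm over their backs; the gripper's body (75 mm by 190 mm) begins 51 mm behind the grasp point.
Start: joints at [65.552, 18.392, -4.016, 83.108, 1.295, 78.541, -3.26], TCP at [0.277, -0.588, 0.223] pointing down, gripper open.
Joint ranges: [-163.93, 163.93], [-17.29, 119.83], [-79.2, 71.16], [3.27, 140.29], [-89.18, 269.18], [5.43, 117.66], [-154.24, 154.24]. Speed limits (degrees/s): [147.25, 147.25, 180, 180, 180, 180, 180].

## Interface

Orientations are given as [roll, pitch, yaw] about the fixed x, y, z axes, in that order (R = Rz(yaw) Ry(pitch) Rx(roll)).
In Python, from cell import env gives the robot as it stands.
- The arm moves only by the shell command python3 -m pendant 'ROWS' [FORCE]. ROWS is JSON, one flat list of numbers, 7 for each row, row after row: the shift along the world's x, y, z in units of 40 mm (1.0 is 40 mm), then the turn, a rotation vector about the world's x, y, z in units of 10 degrees (1.0 is 10 degrees), then the finger opening in mm, from 0 to 87. In form: [x, y, z, wx, wy, wz, jaw, x, y, z, wx, wy, wz, jaw, ...]. A call has 1 to 10 rows; each row shifts and turns the commanded pose from where the row before left it; what a row does not reach is not made up. A row lasts 1/8 s, in which the tool goes at most 62.5 mm and 10.7 degrees, less where a joint would pass 70% of its speed; a pose out of reach is approached as far as the arm can. A call is refused whole if a number of a shift passes 1 or a number of a turn 1, either way. A call with a gripper value outside its range is refused whole. The fingers move at their own pace and stop on an object; FORCE is the grip in N (left out, the last holds). Time passes only in rows, so rows that do not move let the fingers close. It gives the time, the measured TCP pose, the force and the opening at its end, in the units of the state.
- env.get_obs(): the state, without advancing time (a new reading comes with each control period).
- env.read_camera(name): name is "side" or "top" or "wrist"; returns a dict with "image" (420x560x3 uint8, red, green, blue), "fx", "fy", "cx", "cy" (pixels), "k1" (the pictures are not rectified: a ray, as slopes to the right and down, at radius r is drawn at 1 + k1 r^2 times it, then the intrinsics apply), "cam_to_world" (4x4, takes a point from camera to world coordinates). Camera axes: x right, y up, looking along -z (the intrinsics and any distortion apply to the point x, -y, -z); pixel columns grow to the right and rows downward; lengths in m; the calibration is good to about 2 mm. A picture is of the moment at which its call begins. There is no depth.
- env.sign_off(): hands the job in, once; it reports no verdict.
The state is a dict: "time_s": time; "qpos": joint angles; "joint_velocities": joint speeds; "effort": joint torques, N m; "tool_pos": TCP position; "tool_rot": TCP orientation; "force": force on the tool from outside, world axes, zero at the start; "wrist_torque": the same for the moment, N m; "grip_width": finger opening in m.
Only numpy, scipy, OpenCV 4.12 (cv2) and the standard library are available. Lean on these libraries where they do the work, as an engineer would, in place of code of your own. Each camera call takes 0.05 s, during which the arm holds its last target.

## Working session

There is one attempt and no reset: what is moved stays moved. The work goes in short steps, Python scripts to look and compute and a shell command to move; the robot and the scene stay as the last step left them, time stands still between calls to the robot, and variables do not carry over. Pictures are saved under pics/ and viewed, and the job is handed in when it is done.

```bash
mkdir -p pics; ls; python3 - <<'E'
from cell import env
import cv2
o=env.get_obs(); print(o)
for n in ["side","top","wrist"]:
    c=env.read_camera(n); cv2.imwrite(f"pics/{n}0.png",c["image"][:,:,::-1]); print(n,c["fx"],c["fy"],c["cx"],c["cy"],c["k1"],c["cam_to_world"])
E
```

```text
pics
{'time_s': 0.0, 'qpos': array([65.5515671 , 18.44096212, -4.01552113, 83.174937  ,  1.29617351,
       78.53989244, -3.26026384]), 'joint_velocities': array([-0.02090562,  0.00948508,  0.05789093,  0.0202074 , -0.08303427,
       -0.04212221, -0.0681017 ]), 'effort': array([-1.58591829e-04, -4.91292894e+01, -4.04268745e-01, -3.12525451e+01,
       -6.39376324e-02,  4.37380420e-02,  1.98703301e-04]), 'tool_pos': array([ 0.27704709, -0.58739312,  0.22143964]), 'tool_rot': array([-9.01104838e+01, -6.83894117e-03, -1.54741849e+02]), 'force': array([ 0.59728997,  1.13202035, -0.25211199]), 'wrist_torque': array([ 0.04593631, -0.00081813,  0.03564696]), 'grip_width': 0.08698453990473136}
side 446.34271570834136 446.34271570834136 286.73889782120176 207.78993148979566 -0.10138558237649073 [[-0.97958654  0.11463174 -0.16513565  0.30737884]
 [-0.20093822 -0.58221226  0.78781515  1.17301173]
 [-0.00583538  0.80491518  0.59336119  0.99934522]
 [ 0.          0.          0.          1.        ]]
top 388.0930551709533 388.0930551709533 272.4874598218703 210.4106145113801 -0.021746437652097012 [[-0.02044042  0.99062104 -0.13510047  0.36157822]
 [-0.99978059 -0.02087148 -0.00177493  0.0257424 ]
 [-0.00457803  0.13503455  0.99083031  1.26727412]
 [ 0.          0.          0.          1.        ]]
wrist 294.3255941068209 294.3255941068209 280.6948664756611 208.99272583250988 -0.035849089237328685 [[ 4.26955749e-01  8.74613596e-01  2.29695115e-01  3.40518724e-01]
 [-9.04272149e-01  4.13181790e-01  1.07576435e-01 -5.59095421e-01]
 [-8.18026301e-04 -2.53637273e-01  9.67299056e-01  3.84525737e-01]
 [ 0.00000000e+00  0.00000000e+00  0.00000000e+00  1.00000000e+00]]
```

View pics/side0.png

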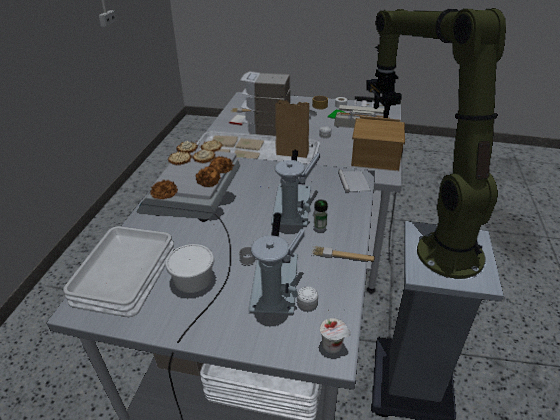

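View pics/top0.png

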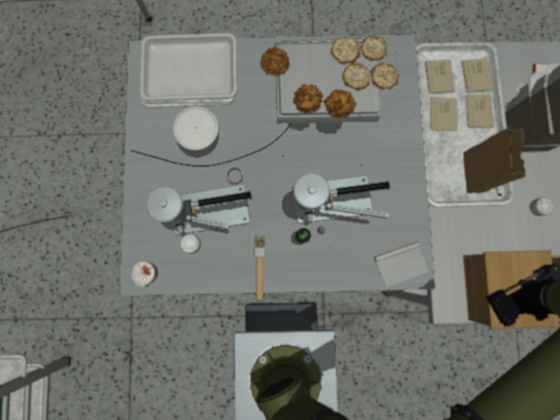

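View pics/wrist0.png

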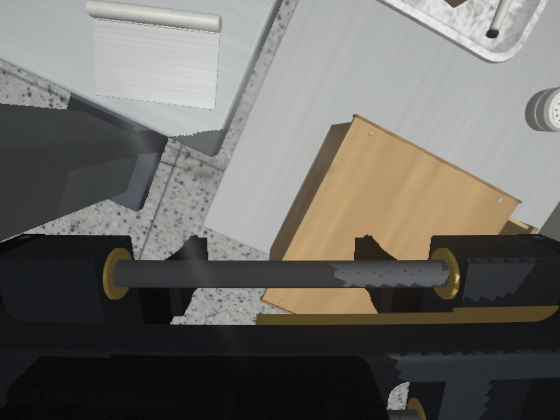

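```bash
cat > h.py <<'E'
import numpy as np, cv2
from cell import env
def K(c): return np.array([[c["fx"],0,c["cx"]],[0,c["fy"],c["cy"]],[0,0,1.]])
def ray(c,u,v):
    p=cv2.undistortPoints(np.array([[[u,v]]],float),K(c),np.array([c["k1"],0,0,0]))[0,0]
    M=c["cam_to_world"]; d=M[:3,:3]@np.array([p[0],-p[1],-1]); return M[:3,3],d
def onz(c,u,v,z):
    o,d=ray(c,u,v); return o+d*(z-o[2])/d[2]
def px(c,P):
    M=c["cam_to_world"]; q=M[:3,:3].T@(np.array(P,float)-M[:3,3]); q=np.array([q[0],-q[1],-q[2]])
    return cv2.projectPoints(q.reshape(1,1,3),np.zeros(3),np.zeros(3),K(c),np.array([c["k1"],0,0,0]))[0].ravel()
def crop(c,name,x0,y0,x1,y1,s):
    im=c["image"][y0:y1,x0:x1,::-1]; cv2.imwrite(name,cv2.resize(im,None,fx=s,fy=s,interpolation=cv2.INTER_CUBIC))
E
python3 - <<'E'
from h import *
c=env.read_camera("top")
crop(c,"pics/topL.png",130,160,270,290,5.5)
crop(c,"pics/topR.png",280,160,420,260,5.5)
c=env.read_camera("side")
crop(c,"pics/sideZ.png",230,140,370,340,3)
E
```

```text
(no output)
```

View pics/topL.png

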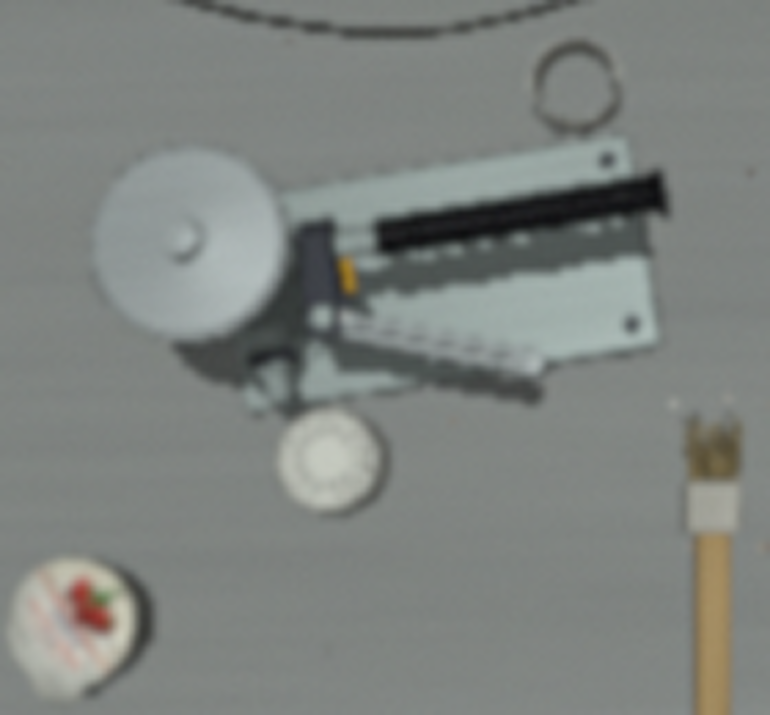

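View pics/topR.png

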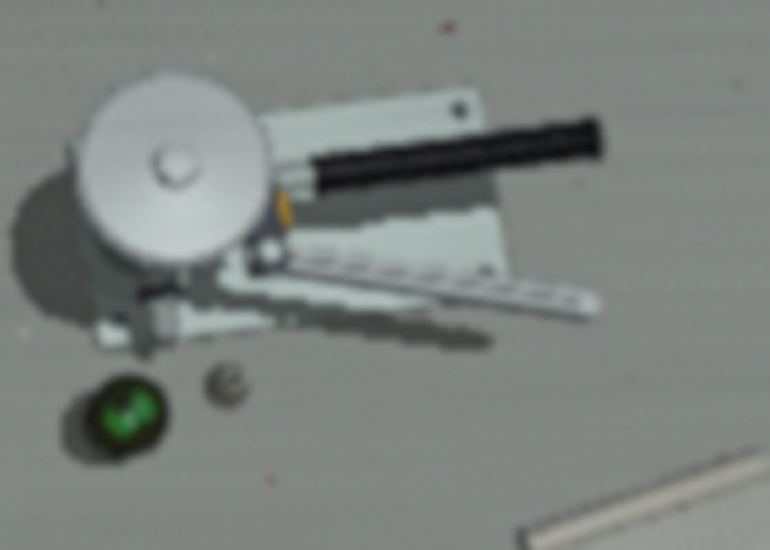

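View pics/sideZ.png

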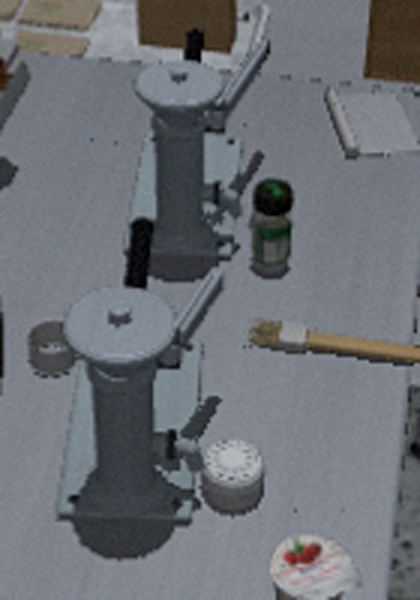

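```bash
python3 - <<'E'
from h import *
c=env.read_camera("top")
def f(ox,oy,pts):
    for n,u,v,z in pts:
        print(n,(onz(c,ox+(u+.5)/5.5-.5,oy+(v+.5)/5.5-.5,z)*1000).round(1))
print("long");f(280,160,[("barA",318,175,.15),("barEnd",602,138,.15),("hop",172,168,.243),("leverTipOuter",592,320,.162),("leverTipInner",600,292,.162),("leverroot",270,252,.162),("rootouter",290,268,.162),("shaker",130,412,.105),("nozzle",227,385,.04),("plate",475,90,.014),("plate2",508,275,.014),("plate3",100,348,.014)])
print("short");f(130,160,[("barA",380,235,.15),("barEnd",663,193,.15),("hop",188,244,.243),("leverTipOuter",537,378,.162),("leverTipInner",545,352,.162),("leverroot",325,317,.162),("timer",330,460,.042),("brush",712,425,.01),("tub",72,625,.07),("plate",627,140,.014),("plate2",658,343,.014)])
E
```

```text
long
barA [ 566.  -163.2  150. ]
barEnd [ 582.9 -315.7  150. ]
hop [553.9 -76.5 243. ]
leverTipOuter [ 484.  -300.9  162. ]
leverTipInner [ 498.7 -306.   162. ]
leverroot [ 523.4 -134.3  162. ]
rootouter [ 514.7 -144.4  162. ]
shaker [445.3 -62.8 105. ]
nozzle [ 464.3 -124.1   40. ]
plate [ 640.7 -282.8   14. ]
plate2 [ 528.3 -296.4   14. ]
plate3 [490.  -53.2  14. ]
short
barA [542.3 242.6 150. ]
barEnd [561.7  92.1 150. ]
hop [524.8 318.3 243. ]
leverTipOuter [463.4 158.1 162. ]
leverTipInner [476.8 153.9 162. ]
leverroot [497.6 268.9 162. ]
timer [429.6 291.7  42. ]
brush [447.4  73.3  10. ]
tub [339.2 429.   70. ]
plate [618.7 121.3  14. ]
plate2 [496.2 104.3  14. ]
```

```bash
python3 -m pendant '[0,0.2,0.7,0,0,0,0, 0,0.3,0.7,0,0,0,0, 0.2,0.6,0,0,0,0.5,0, 0.4,0.8,0,0,0,0.6,0, 0.4,0.8,0,0,0,0.6,0, 0.4,0.8,0,0,0,0.6,0]' 10
```

```text
time_s: 1.05
tool_pos: [0.3338, -0.4468, 0.2786]
tool_rot: [-90.0, -0.0, -131.5]
force: [0.5, -0.4, 0.3]
grip_width: 0.035
```

```bash
python3 -m pendant '[0.5,0.8,0,0,0,0.7,0, 0.5,0.8,0,0,0,0.7,0, 0.5,0.8,0,0,0,0.7,0, 0.5,0.8,0,0,0,0.7,0, 0.4,0.7,-0.3,0,0,0.35,0, 0.1,0.3,-0.6,0,0,0,0, 0,0,-0.6,0,0,0,0, 0,0,-0.5,0,0,0,0]'
python3 - <<'E'
from h import *
o=env.get_obs();print(o["tool_pos"],o["tool_rot"],o["qpos"],o["force"],o["time_s"])
c=env.read_camera("top");crop(c,"pics/t1.png",280,160,420,290,5.5)
c=env.read_camera("side");crop(c,"pics/s1.png",230,80,400,260,3.3)
c=env.read_camera("wrist");cv2.imwrite("pics/w1.png",c["image"][:,:,::-1])
E
```

```text
time_s: 2.05
tool_pos: [0.4329, -0.2792, 0.1967]
tool_rot: [-90.1, 0.0, -100.2]
force: [-1.0, -1.2, 0.4]
grip_width: 0.0004
[ 0.43287098 -0.27919992  0.19672237] [-9.00786540e+01  1.65457573e-02 -1.00249213e+02] [ 50.52611068   3.91376983 -21.47114625 103.42294049   1.50707349
  73.01948294  18.40906251] [-0.98938994 -1.21779428  0.41606958] 2.05
```

View pics/t1.png

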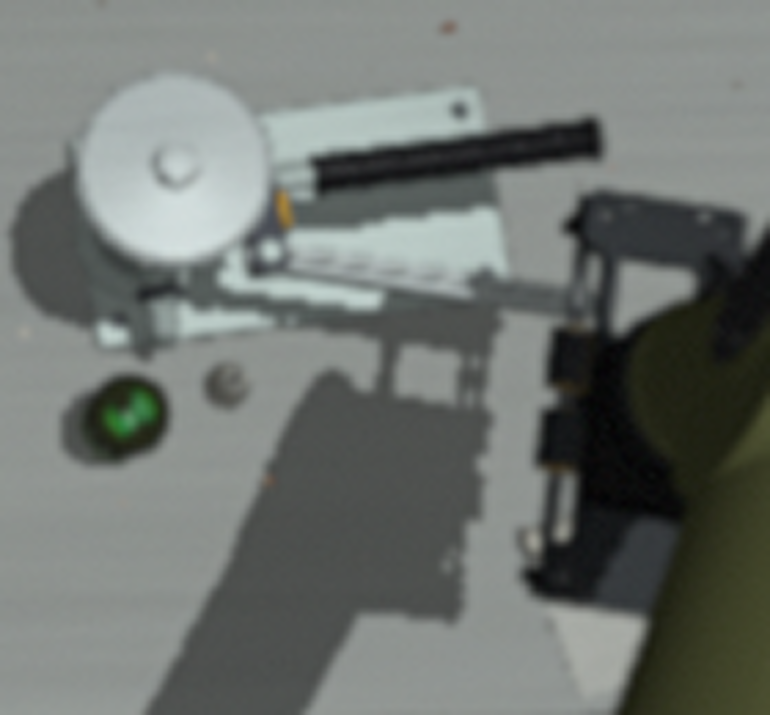

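View pics/s1.png

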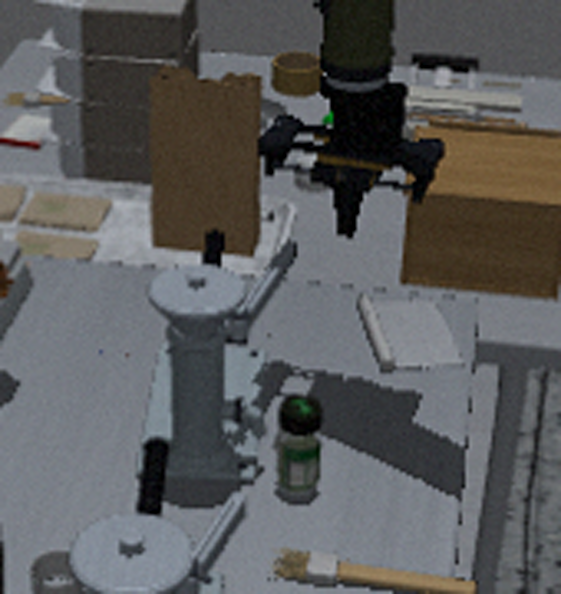

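View pics/w1.png

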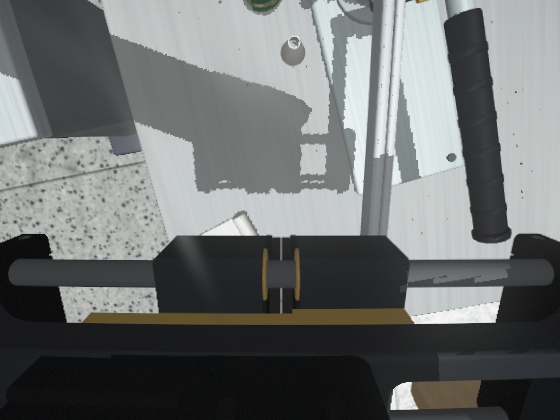

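```bash
python3 -m pendant '[0,0.2,-0.5,0,0,0,0, 0,0.15,-0.5,0,0,0,0, 0,0,-0.42,0,0,0,0, 0.3,-0.05,0,0,0,0,0, 0.2,-0.035,0,0,0,0,0, 0.1,-0.02,0,0,0,0,0, 0,0,0,0,0,0,0, 0,0,0,0,0,0,0]'
python3 - <<'E'
from h import *
o=env.get_obs();print(o["tool_pos"],o["tool_rot"],o["force"],o["time_s"])
c=env.read_camera("top");crop(c,"pics/t2.png",280,160,420,290,5.5)
c=env.read_camera("wrist");cv2.imwrite("pics/w2.png",c["image"][:,:,::-1])
E
```

```text
time_s: 3.2
tool_pos: [0.4572, -0.2702, 0.1419]
tool_rot: [-90.0, -0.0, -100.2]
force: [0.8, 0.8, -0.7]
grip_width: 0.0004
[ 0.45722237 -0.27017453  0.14193397] [-8.99972117e+01 -1.15942113e-02 -1.00247901e+02] [ 0.84960233  0.83824543 -0.71297058] 3.2
```

View pics/w2.png

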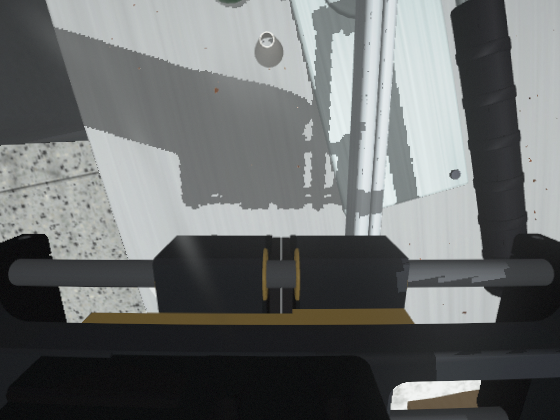

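```bash
for i in 1; do python3 -m pendant '[0.05,-0.01,0,0,0,0,0, 0.05,-0.01,0,0,0,0,0, 0.05,-0.01,0,0,0,0,0, 0.05,-0.01,0,0,0,0,0]'; done; python3 -m pendant '[0.05,-0.01,0,0,0,0,0, 0.05,-0.01,0,0,0,0,0]'; python3 -m pendant '[0.05,-0.01,0,0,0,0,0, 0,0,0,0,0,0,0]';python3 -m pendant '[0.05,-0.01,0,0,0,0,0, 0,0,0,0,0,0,0]'
```

```text
time_s: 3.8
tool_pos: [0.4655, -0.2717, 0.1418]
tool_rot: [-90.0, -0.0, -100.2]
force: [-0.0, -0.1, -0.1]
grip_width: 0.0005
time_s: 4.05
tool_pos: [0.4695, -0.2725, 0.1417]
tool_rot: [-90.0, 0.0, -100.2]
force: [-0.6, -0.5, 0.3]
grip_width: 0.0006
time_s: 4.3
tool_pos: [0.4715, -0.2729, 0.1418]
tool_rot: [-90.0, 0.0, -100.2]
force: [-0.6, -0.7, -0.5]
grip_width: 0.0004
time_s: 4.55
tool_pos: [0.4734, -0.2733, 0.1418]
tool_rot: [-90.0, -0.0, -100.2]
force: [-0.6, -0.8, -0.4]
grip_width: 0.0004
```

```bash
for i in 1; do python3 -m pendant '[0.05,-0.01,0,0,0,0,0, 0.05,-0.01,0,0,0,0,0]'; done; python3 -m pendant '[0.05,-0.01,0,0,0,0,0, 0,0,0,0,0,0,0]';python3 -m pendant '[0.05,-0.01,0,0,0,0,0, 0,0,0,0,0,0,0]'
python3 - <<'E'
from h import *
o=env.get_obs();print(o["tool_pos"],o["force"],o["time_s"],o["wrist_torque"])
c=env.read_camera("wrist");crop(c,"pics/w3.png",200,0,560,330,2)
E
```

```text
time_s: 4.8
tool_pos: [0.4775, -0.2741, 0.1418]
tool_rot: [-90.0, -0.0, -100.2]
force: [0.5, 0.8, -0.6]
grip_width: 0.0003
time_s: 5.05
tool_pos: [0.4795, -0.2745, 0.1418]
tool_rot: [-90.0, 0.0, -100.2]
force: [-0.4, 0.5, 0.7]
grip_width: -0.0
time_s: 5.3
tool_pos: [0.4814, -0.2749, 0.1418]
tool_rot: [-90.0, 0.0, -100.2]
force: [0.4, -0.8, 0.6]
grip_width: 0.0003
[ 0.48144254 -0.27491093  0.14178883] [ 0.37838086 -0.80537139  0.56501881] 5.3 [ 0.00931557 -0.09528819 -0.06184226]
```

View pics/w3.png

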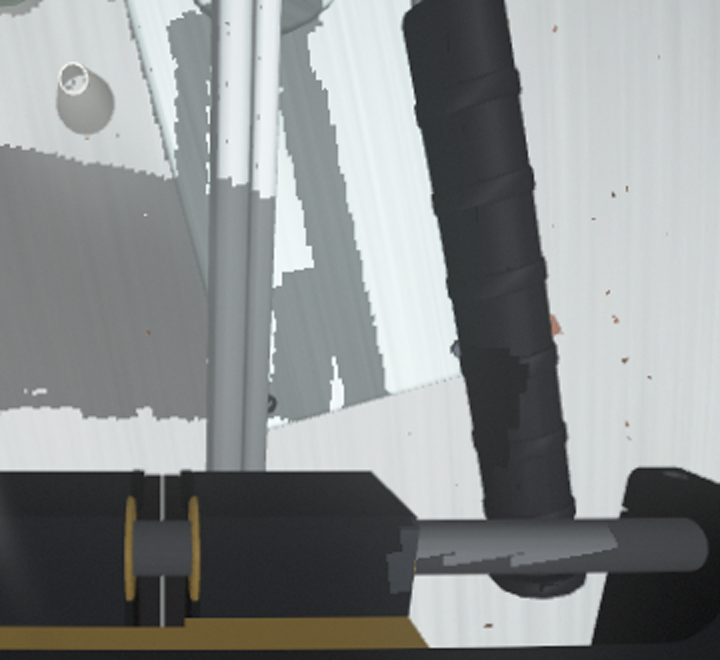

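```bash
cat > st.py <<'E'
from cell import env
o=env.get_obs();print(o["wrist_torque"].round(2))
E
for k in 1 2 3; do python3 -m pendant '[0.05,-0.01,0,0,0,0,0, 0,0,0,0,0,0,0]' | grep -E 'pos|force'; python3 st.py; done
```

```text
tool_pos: [0.4835, -0.2753, 0.1418]
force: [-0.0, -1.2, -0.5]
[-0.   -0.1   0.02]
tool_pos: [0.4851, -0.2757, 0.1417]
force: [-0.4, 0.9, 0.4]
[0.03 0.1  0.01]
tool_pos: [0.487, -0.2761, 0.1417]
force: [-2.1, 0.7, 0.8]
[0.08 0.42 0.01]
```

```bash
python3 -m pendant '[0.063,-0.014,0,0,0,0.1,0, 0.063,-0.014,0,0,0,0.1,0, 0.063,-0.011,0,0,0,0.1,0, 0.063,-0.011,0,0,0,0.1,0]'; python3 st.py;python3 -m pendant '[0.063,-0.01,0,0,0,0.1,0, 0.063,-0.01,0,0,0,0.1,0, 0.063,-0.006,0,0,0,0.1,0, 0.063,-0.006,0,0,0,0.1,0]'; python3 st.py
python3 - <<'E'
from h import *
c=env.read_camera("wrist");crop(c,"pics/w4.png",200,0,560,330,2)
c=env.read_camera("top");crop(c,"pics/t4.png",280,160,420,290,5.5)
E
```

```text
time_s: 6.6
tool_pos: [0.4972, -0.2786, 0.1417]
tool_rot: [-90.0, -0.0, -96.2]
force: [-4.4, -0.7, 1.7]
grip_width: 0.0007
[-0.22  0.78  0.05]
time_s: 7.1
tool_pos: [0.507, -0.2803, 0.1417]
tool_rot: [-90.1, -0.1, -92.2]
force: [-6.1, -2.6, 1.2]
grip_width: 0.0007
[-0.54  1.04  0.05]
```

View pics/w4.png

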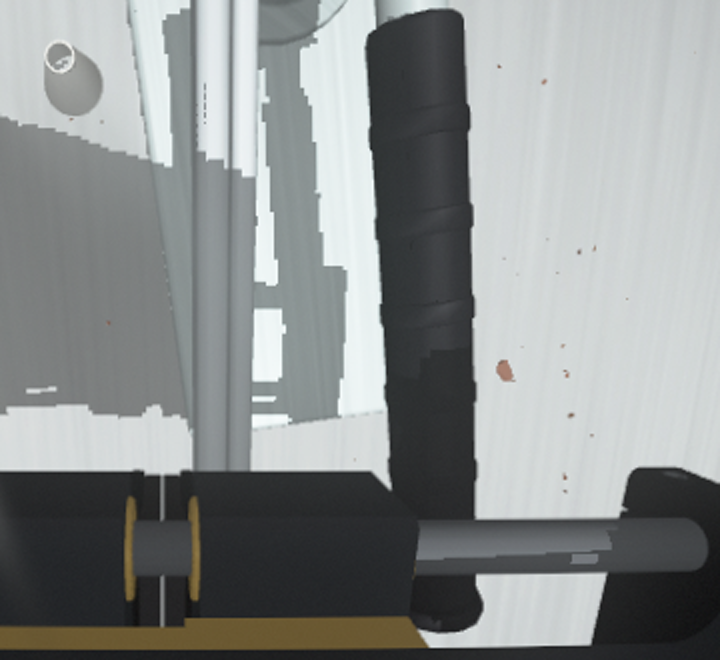

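View pics/t4.png

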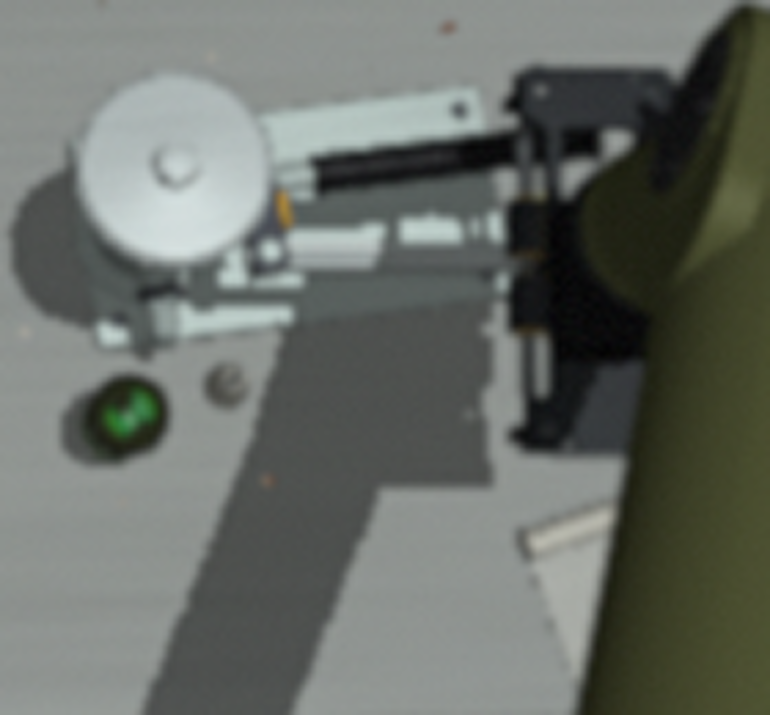

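```bash
python3 -m pendant '[0.064,-0.004,0,0,0,0.1,0, 0.064,-0.003,0,0,0,0.1,0, 0.064,-0.002,0,0,0,0.1,0, 0.064,-0.002,0,0,0,0.1,0]'; python3 st.py;python3 -m pendant '[0.064,0,0,0,0,0.1,0, 0,0,0,0,0,0,0]'; python3 st.py;python3 -m pendant '[0.064,0,0,0,0,0.1,0, 0,0,0,0,0,0,0]'; python3 st.py
```

```text
time_s: 7.7
tool_pos: [0.5167, -0.2813, 0.1417]
tool_rot: [-90.1, -0.1, -88.2]
force: [-6.4, -3.4, 1.4]
grip_width: 0.0008
[-0.67  1.31  0.02]
time_s: 7.95
tool_pos: [0.5192, -0.2815, 0.1417]
tool_rot: [-90.1, -0.1, -87.3]
force: [-6.7, -2.8, 1.5]
grip_width: 0.0004
[-0.68  1.33  0.05]
time_s: 8.2
tool_pos: [0.5216, -0.2816, 0.1417]
tool_rot: [-90.1, -0.1, -86.3]
force: [-6.7, -2.4, 2.2]
grip_width: -0.0
[-0.71  1.4   0.05]
```

```bash
python3 -m pendant '[0.04,0,0,0,0,0.06,0, 0,0,0,0,0,0,0]'; python3 st.py;python3 -m pendant '[0.04,0,0,0,0,0.06,0, 0,0,0,0,0,0,0]'; python3 st.py;python3 -m pendant '[0.025,0,0,0,0,0.04,0, 0,0,0,0,0,0,0]'; python3 st.py
```

```text
time_s: 8.45
tool_pos: [0.5231, -0.2817, 0.1417]
tool_rot: [-90.1, -0.1, -85.7]
force: [-6.8, -3.3, 2.1]
grip_width: 0.0004
[-0.74  1.41  0.  ]
time_s: 8.7
tool_pos: [0.5246, -0.2817, 0.1417]
tool_rot: [-90.1, -0.1, -85.1]
force: [-6.6, -2.7, 2.9]
grip_width: 0.0007
[-0.7   1.5   0.03]
time_s: 8.95
tool_pos: [0.5255, -0.2817, 0.1417]
tool_rot: [-90.2, -0.1, -84.7]
force: [-7.9, -3.6, 3.4]
grip_width: 0.0006
[-0.75  1.45  0.02]
```

```bash
python3 -m pendant '[0.025,0,0,0,0,0.04,0, 0,0,0,0,0,0,0]'; python3 st.py;python3 -m pendant '[0.025,0,0,0,0,0.04,0, 0,0,0,0,0,0,0]'; python3 st.py
python3 - <<'E'
from h import *
c=env.read_camera("wrist");crop(c,"pics/w5.png",200,0,560,330,2)
c=env.read_camera("top");crop(c,"pics/t5.png",280,160,420,290,5.5)
E
```

```text
time_s: 9.2
tool_pos: [0.5264, -0.2817, 0.1417]
tool_rot: [-90.2, -0.1, -84.3]
force: [-6.9, -2.8, 2.2]
grip_width: 0.0003
[-0.78  1.49 -0.01]
time_s: 9.45
tool_pos: [0.5266, -0.2818, 0.1417]
tool_rot: [-90.3, -0.1, -83.9]
force: [-10.3, -3.1, 3.1]
grip_width: 0.0004
[-0.68  1.9   0.  ]
```

View pics/w5.png

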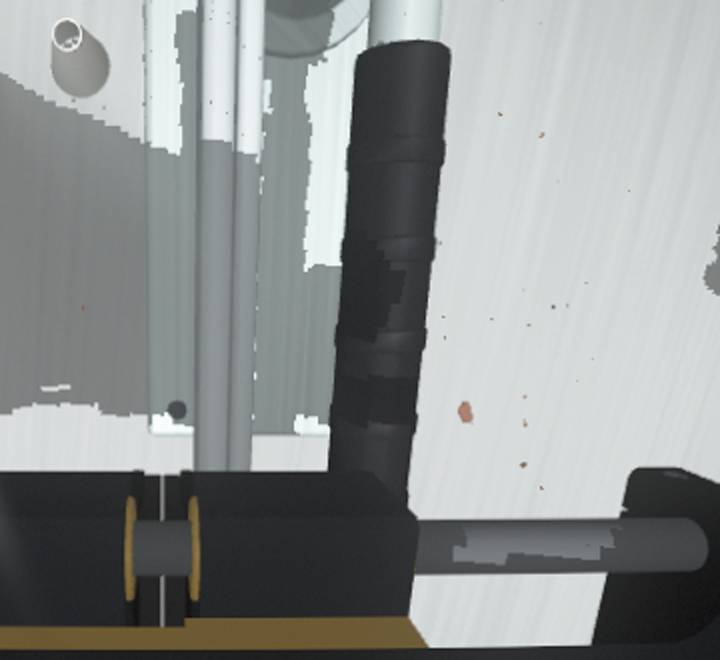

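View pics/t5.png

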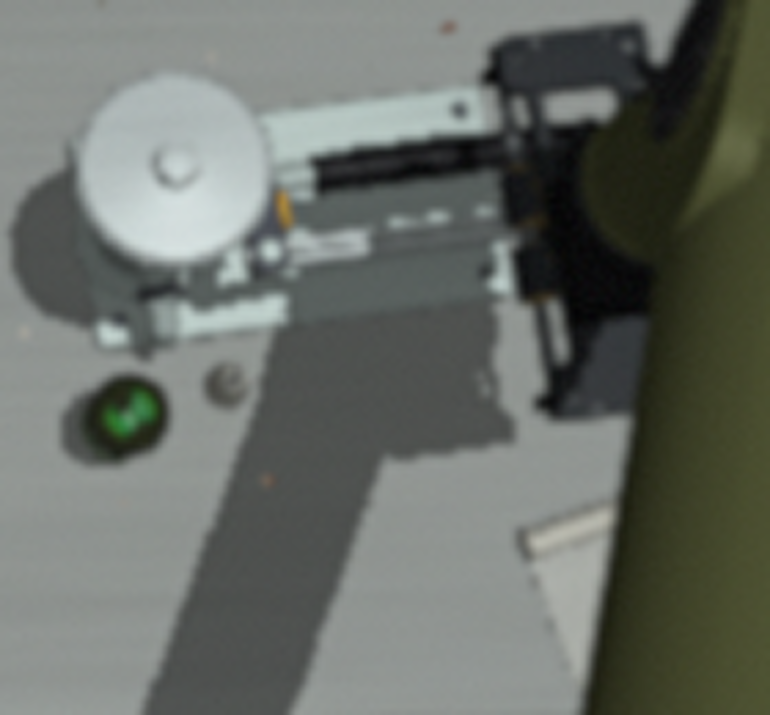

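```bash
python3 -m pendant '[0,0,0,0,0,0,0, 0,0,0,0,0,0,0, 0,0,0,0,0,0,0, 0,0,0,0,0,0,0, 0,0,0,0,0,0,0, 0,0,0,0,0,0,0, 0,0,0,0,0,0,0, 0,0,0,0,0,0,0, 0,0,0,0,0,0,0, 0,0,0,0,0,0,0]'; python3 -m pendant '[0,0,0,0,0,0,0, 0,0,0,0,0,0,0, 0,0,0,0,0,0,0, 0,0,0,0,0,0,0, 0,0,0,0,0,0,0, 0,0,0,0,0,0,0, 0,0,0,0,0,0,0, 0,0,0,0,0,0,0, 0,0,0,0,0,0,0, 0,0,0,0,0,0,0]'; python3 st.py
```

```text
time_s: 10.8
tool_pos: [0.5266, -0.2818, 0.1417]
tool_rot: [-90.3, -0.1, -83.9]
force: [-9.1, -3.0, 4.8]
grip_width: 0.0008
time_s: 12.05
tool_pos: [0.5266, -0.2818, 0.1417]
tool_rot: [-90.3, -0.1, -83.9]
force: [-9.6, -3.6, 3.5]
grip_width: 0.0005
[-0.66  1.95  0.05]
```

```bash
python3 -m pendant '[-0.03,0,0,0,0,-0.05,0, -0.05,0,0,0,0,-0.08,0, -0.064,0.001,0,0,0,-0.1,0, -0.064,0.001,0,0,0,-0.1,0, -0.064,0.002,0,0,0,-0.1,0, -0.064,0.002,0,0,0,-0.1,0, -0.064,0.003,0,0,0,-0.1,0, -0.063,0.004,0,0,0,-0.1,0, -0.063,0.006,0,0,0,-0.1,0, -0.063,0.006,0,0,0,-0.1,0]'; python3 st.py; python3 -m pendant '[-0.063,0.01,0,0,0,-0.1,0, -0.063,0.01,0,0,0,-0.1,0, -0.063,0.011,0,0,0,-0.1,0, -0.063,0.011,0,0,0,-0.1,0]'; python3 st.py;  python3 -m pendant '[-0.05,0.012,0,0,0,-0.1,0, -0.05,0.012,0,0,0,-0.1,0]'; python3 st.py
```

```text
time_s: 13.3
tool_pos: [0.5048, -0.2799, 0.1417]
tool_rot: [-90.0, -0.1, -93.2]
force: [-4.5, -0.8, 1.5]
grip_width: 0.0004
[-0.64  0.96 -0.02]
time_s: 13.8
tool_pos: [0.4952, -0.2776, 0.1417]
tool_rot: [-90.0, -0.0, -97.2]
force: [-4.3, -2.0, 0.5]
grip_width: 0.0004
[-0.47  0.79  0.05]
time_s: 14.05
tool_pos: [0.4915, -0.2759, 0.1417]
tool_rot: [-90.0, 0.0, -99.2]
force: [-3.9, -0.7, -0.2]
grip_width: 0.0003
[-0.42  0.68 -0.02]
```

Contact is still there; ease slowly to the resting position, then back away.

```bash
python3 -m pendant '[-0.05,0.01,0,0,0,-0.1,0, -0.04,0.008,0,0,0,0,0, -0.03,0.006,0,0,0,0,0, -0.03,0.006,0,0,0,0,0]'; python3 st.py; python3 -m pendant '[-0.03,0.006,0,0,0,0,0, -0.04,0.008,0,0,0,0,0, -0.1,0.02,0,0,0,0,0, -0.3,0.05,0,0,0,0,0, -0.4,0.07,0,0,0,0,0]'; python3 st.py
python3 - <<'E'
from h import *
c=env.read_camera("top");crop(c,"pics/t6.png",280,160,420,290,5.5)
E
```

```text
time_s: 14.55
tool_pos: [0.4856, -0.2746, 0.1417]
tool_rot: [-90.0, 0.0, -100.1]
force: [-2.6, -0.5, -0.8]
grip_width: 0.0005
[-0.14  0.44  0.03]
time_s: 15.18
tool_pos: [0.4496, -0.2685, 0.1417]
tool_rot: [-90.0, 0.0, -100.1]
force: [-0.2, -0.9, 0.2]
grip_width: 0.0004
[-0.04 -0.09 -0.01]
```

View pics/t6.png

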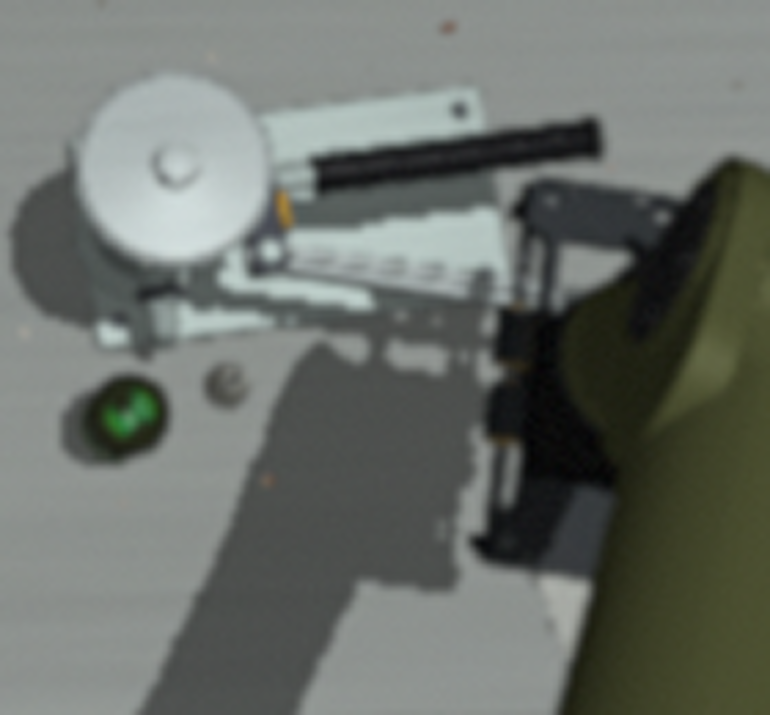

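```bash
python3 -m pendant '[0,0,0.9,0,0,0,0, 0,0.1,0.9,0,0,0,0, 0.2,0.5,0.9,0,0,0,0, 0.2,0.9,0.7,0,0,0,0, 0,1,0,0,0,0,0, 0,1,0,0,0,0,0, 0,1,0,0,0,0,0]'; python3 -m pendant '[0,1,0,0,0,0,0, 0,1,0,0,0,0,0, 0,1,0,0,0,0,0, 0,1,0,0,0,0,0, -0.2,1,0,0,0,-0.1,0, -0.3,1,0,0,0,-0.2,0, -0.2,0.7,0,0,0,0,0]'
python3 st.py
```

```text
time_s: 16.1
tool_pos: [0.466, -0.0877, 0.2779]
tool_rot: [-90.0, -0.0, -100.2]
force: [0.2, -0.3, -0.1]
grip_width: 0.0004
time_s: 16.98
tool_pos: [0.4374, 0.1809, 0.2778]
tool_rot: [-89.9, -0.0, -103.1]
force: [0.1, 0.4, -0.5]
grip_width: 0.0003
[-0.07 -0.12 -0.01]
```

```bash
python3 -m pendant '[-0.25,0.4,0,0,0,0,0, 0,0,-0.9,0,0,0,0, 0,0,-0.9,0,0,0,0, 0,0,-0.9,0,0,0,0, 0,0,-0.7,0,0,0,0, 0,0,0,0,0,0,0]'
python3 - <<'E'
from h import *
c=env.read_camera("top");crop(c,"pics/t7.png",130,160,270,290,5.5)
c=env.read_camera("wrist");cv2.imwrite("pics/w7.png",c["image"][:,:,::-1])
E
```

```text
time_s: 17.73
tool_pos: [0.4269, 0.1936, 0.14]
tool_rot: [-90.2, -0.1, -103.2]
force: [-1.0, -0.0, 0.1]
grip_width: 0.0007
```

View pics/t7.png

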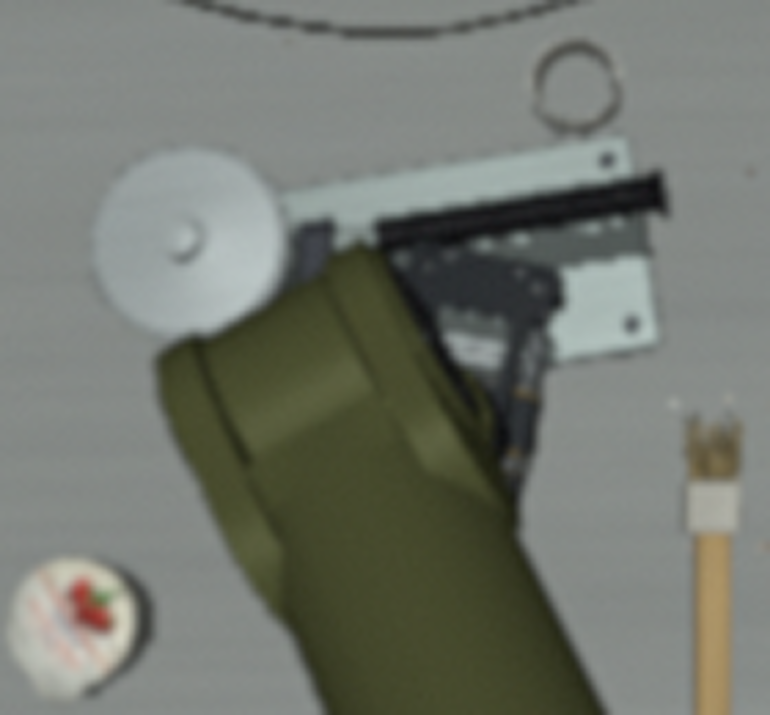

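View pics/w7.png

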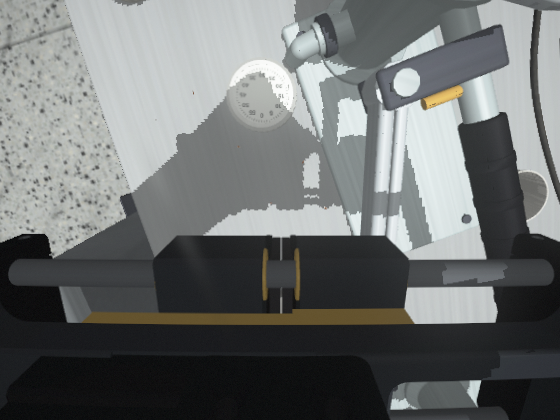

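```bash
python3 - <<'E'
from h import *
c=env.read_camera("wrist")
print(onz(c,406,82,.165),onz(c,365,82,.162),onz(c,368,230,.162), onz(c,355,230,.162))
c=env.read_camera("side");crop(c,"pics/s7.png",200,40,420,300,2.3)
E
```

```text
[0.50544489 0.26983418 0.165     ] [0.48823324 0.27413116 0.162     ] [0.47833862 0.20330423 0.162     ] [0.47177623 0.20485362 0.162     ]
```

View pics/s7.png

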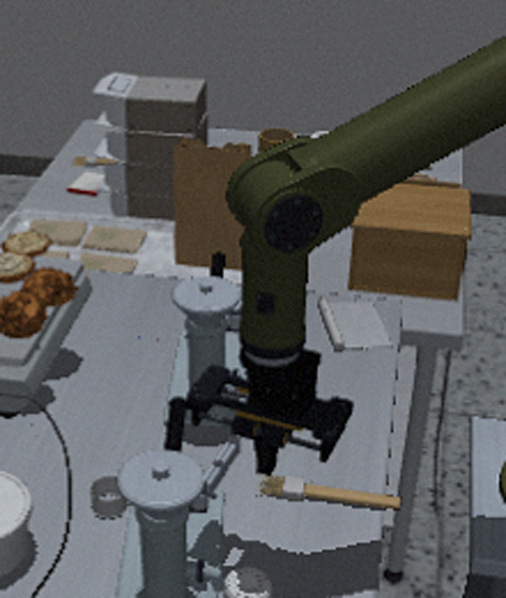

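```bash
python3 -m pendant '[0.3,0,0.04,0,0,0,0, 0.25,-0.06,0,0,0,0,0, 0.1,-0.02,0,0,0,0,0, 0,0,0,0,0,0,0, 0,0,0,0,0,0,0]';python3 st.py; python3 -m pendant '[0.05,-0.012,0,0,0,0,0, 0.05,-0.012,0,0,0,0,0]';python3 st.py; python3 -m pendant '[0.05,-0.012,0,0,0,0,0, 0,0,0,0,0,0,0]';python3 st.py;
```

```text
time_s: 18.55
tool_pos: [0.4543, 0.1921, 0.1432]
tool_rot: [-90.0, -0.0, -103.1]
force: [0.7, 0.6, 0.1]
grip_width: 0.0005
[-0.02 -0.09 -0.03]
time_s: 18.8
tool_pos: [0.4587, 0.191, 0.1434]
tool_rot: [-90.0, -0.0, -103.1]
force: [0.6, -0.1, 0.5]
grip_width: 0.0007
[-0.07 -0.03  0.03]
time_s: 19.05
tool_pos: [0.4608, 0.1905, 0.1434]
tool_rot: [-90.0, 0.0, -103.2]
force: [-0.4, 0.6, -0.0]
grip_width: 0.0005
[ 0.02 -0.06 -0.02]
```

```bash
python3 -m pendant '[0.05,-0.02,0,0,0,0,0, 0,0,0,0,0,0,0]';python3 st.py; python3 -m pendant '[0.05,-0.02,0,0,0,0,0, 0,0,0,0,0,0,0]';python3 st.py; python3 -m pendant '[0.05,-0.015,0,0,0,0,0, 0,0,0,0,0,0,0]';python3 st.py
```

```text
time_s: 19.3
tool_pos: [0.4627, 0.1897, 0.1434]
tool_rot: [-90.0, 0.0, -103.2]
force: [0.7, -0.2, 0.5]
grip_width: 0.0006
[-0.03 -0.13 -0.01]
time_s: 19.55
tool_pos: [0.4648, 0.1888, 0.1434]
tool_rot: [-90.0, -0.0, -103.2]
force: [0.2, -0.5, -0.4]
grip_width: 0.0006
[-0.02 -0.09  0.01]
time_s: 19.8
tool_pos: [0.466, 0.1886, 0.1433]
tool_rot: [-90.1, -0.0, -103.1]
force: [-2.4, 0.5, 2.0]
grip_width: 0.0003
[0.05 0.51 0.04]
```

```bash
python3 -m pendant '[0.054,-0.018,0,0,0,0.15,0, 0.054,-0.018,0,0,0,0.15,0, 0.054,-0.017,0,0,0,0.15,0, 0.054,-0.015,0,0,0,0.15,0]'; python3 st.py;python3 -m pendant '[0.055,-0.014,0,0,0,0.15,0, 0.055,-0.013,0,0,0,0.15,0, 0.055,-0.012,0,0,0,0.15,0]'; python3 st.py
python3 - <<'E'
from h import *
c=env.read_camera("wrist");crop(c,"pics/w8.png",200,0,560,330,2)
c=env.read_camera("side");crop(c,"pics/s8.png",200,140,420,340,3)
E
```

```text
time_s: 20.3
tool_pos: [0.475, 0.1854, 0.1433]
tool_rot: [-90.0, -0.0, -97.0]
force: [-4.5, -0.4, 2.5]
grip_width: -0.0
[-0.17  1.04 -0.  ]
time_s: 20.68
tool_pos: [0.4813, 0.1836, 0.1433]
tool_rot: [-90.1, -0.1, -92.6]
force: [-6.4, -1.5, 4.2]
grip_width: 0.0004
[-0.27  1.28 -0.05]
```

View pics/w8.png

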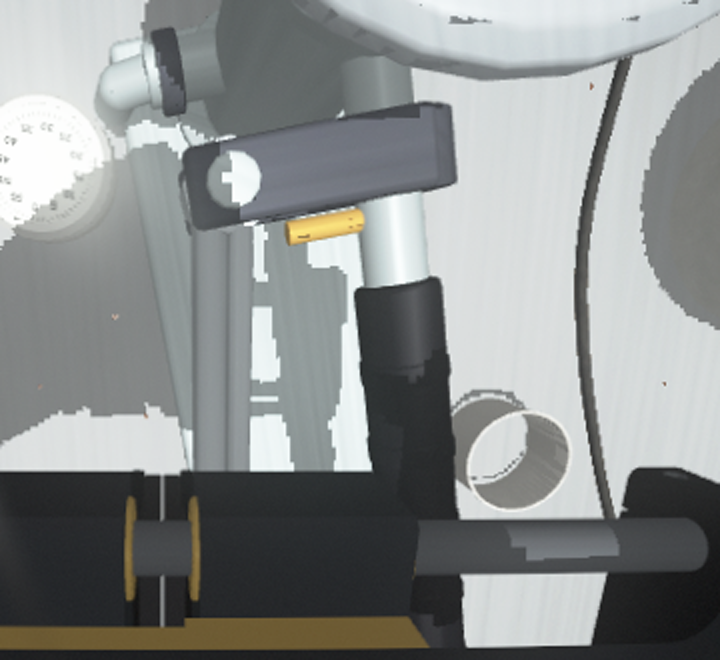

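View pics/s8.png

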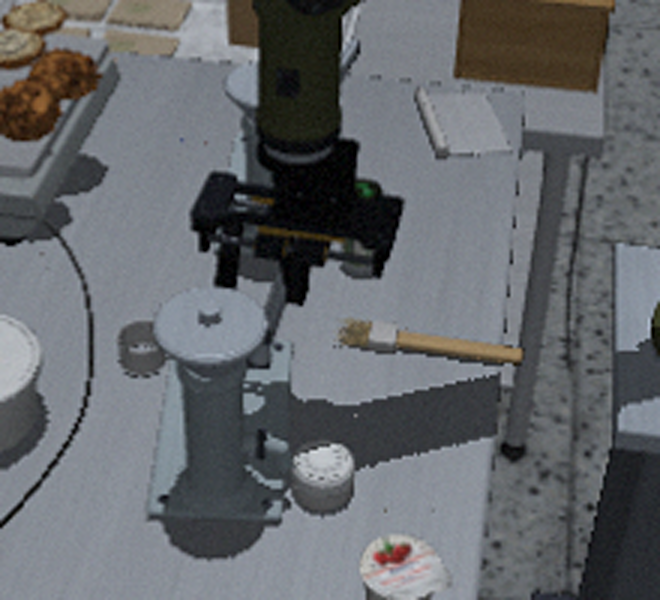

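```bash
python3 -m pendant '[0.055,-0.009,0,0,0,0.15,0, 0.055,-0.008,0,0,0,0.15,0, 0.056,-0.007,0,0,0,0.15,0]'; python3 st.py;python3 -m pendant '[0.056,-0.005,0,0,0,0.15,0, 0,0,0,0,0,0,0]'; python3 st.py; python3 -m pendant '[0.056,-0.004,0,0,0,0.15,0, 0,0,0,0,0,0,0]'; python3 st.py;  python3 -m pendant '[0.03,-0.002,0,0,0,0.08,0, 0,0,0,0,0,0,0]'; python3 st.py
```

```text
time_s: 21.15
tool_pos: [0.4876, 0.1824, 0.1432]
tool_rot: [-90.1, -0.1, -88.1]
force: [-7.8, -1.8, 5.4]
grip_width: 0.0006
[-0.4   1.5   0.05]
time_s: 21.4
tool_pos: [0.4899, 0.1821, 0.1432]
tool_rot: [-90.2, -0.1, -86.6]
force: [-7.9, -2.5, 6.1]
grip_width: 0.0004
[-0.45  1.46  0.08]
time_s: 21.65
tool_pos: [0.4919, 0.1819, 0.1431]
tool_rot: [-90.2, -0.1, -85.1]
force: [-7.2, -2.3, 5.7]
grip_width: 0.0005
[-0.46  1.55  0.09]
time_s: 21.9
tool_pos: [0.493, 0.1818, 0.1432]
tool_rot: [-90.2, -0.1, -84.3]
force: [-8.2, -3.2, 6.1]
grip_width: 0.0004
[-0.5   1.53  0.03]
```

```bash
python3 -m pendant '[0.025,0,0,0,0,0.06,0, 0,0,0,0,0,0,0]'; python3 st.py; python3 -m pendant '[0.025,0,0,0,0,0.06,0, 0,0,0,0,0,0,0]'; python3 st.py
```

```text
time_s: 22.15
tool_pos: [0.494, 0.1817, 0.1432]
tool_rot: [-90.2, -0.1, -83.7]
force: [-7.6, -2.7, 6.2]
grip_width: 0.0004
[-0.52  1.61  0.04]
time_s: 22.4
tool_pos: [0.495, 0.1817, 0.1431]
tool_rot: [-90.2, -0.1, -83.1]
force: [-8.2, -2.9, 5.5]
grip_width: 0.0004
[-0.56  1.64  0.  ]
```

```bash
python3 -m pendant '[0.025,0,0,0,0,0.06,0, 0,0,0,0,0,0,0]'; python3 st.py; python3 -m pendant '[0.02,0,0,0,0,0.04,0, 0,0,0,0,0,0,0]'; python3 st.py
```

```text
time_s: 22.65
tool_pos: [0.4959, 0.1816, 0.1432]
tool_rot: [-90.2, -0.1, -82.5]
force: [-8.9, -2.1, 6.0]
grip_width: 0.0005
[-0.54  1.65  0.02]
time_s: 22.9
tool_pos: [0.4961, 0.1815, 0.1431]
tool_rot: [-90.3, -0.1, -82.1]
force: [-9.5, -3.8, 7.6]
grip_width: 0.0006
[-0.71  1.94  0.06]
```

```bash
python3 -m pendant '[0.01,0,0,0,0,0,0, 0,0,0,0,0,0,0]'; python3 st.py
python3 - <<'E'
from h import *
c=env.read_camera("wrist");crop(c,"pics/w9.png",200,0,560,330,2)
E
python3 -m pendant '[0,0,0,0,0,0,0, 0,0,0,0,0,0,0, 0,0,0,0,0,0,0, 0,0,0,0,0,0,0, 0,0,0,0,0,0,0, 0,0,0,0,0,0,0, 0,0,0,0,0,0,0, 0,0,0,0,0,0,0, 0,0,0,0,0,0,0, 0,0,0,0,0,0,0]'; python3 -m pendant '[0,0,0,0,0,0,0, 0,0,0,0,0,0,0, 0,0,0,0,0,0,0, 0,0,0,0,0,0,0, 0,0,0,0,0,0,0, 0,0,0,0,0,0,0, 0,0,0,0,0,0,0, 0,0,0,0,0,0,0, 0,0,0,0,0,0,0, 0,0,0,0,0,0,0]'; python3 st.py
```

```text
time_s: 23.15
tool_pos: [0.4962, 0.1816, 0.1431]
tool_rot: [-90.3, -0.1, -82.1]
force: [-10.5, -3.3, 8.1]
grip_width: 0.0003
[-0.65  2.18  0.04]
time_s: 24.45
tool_pos: [0.4962, 0.1816, 0.1431]
tool_rot: [-90.3, -0.1, -82.1]
force: [-10.4, -3.8, 8.6]
grip_width: 0.0004
time_s: 25.7
tool_pos: [0.4962, 0.1816, 0.1431]
tool_rot: [-90.3, -0.1, -82.1]
force: [-11.1, -4.0, 8.2]
grip_width: 0.0006
[-0.69  2.18  0.06]
```

View pics/w9.png

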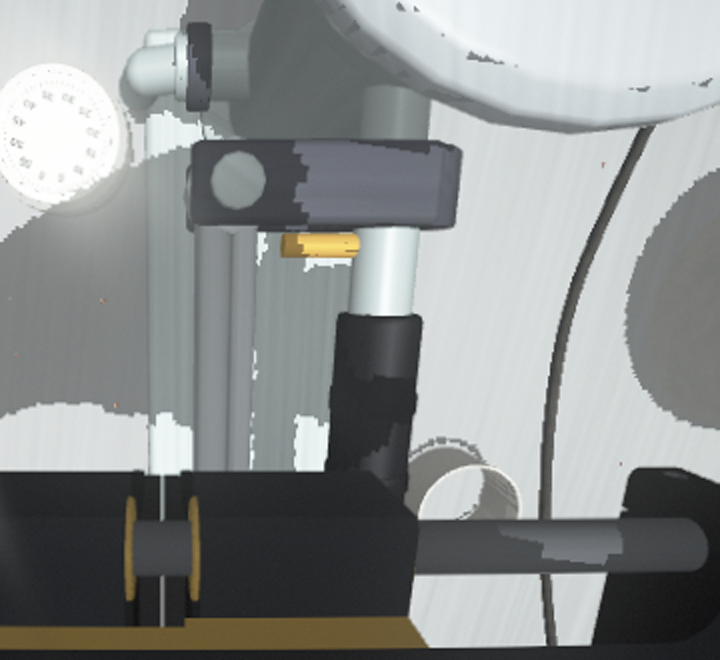

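```bash
python3 -m pendant '[-0.03,0,0,0,0,-0.05,0, -0.04,0,0,0,0,-0.1,0, -0.055,0.002,0,0,0,-0.15,0, -0.055,0.003,0,0,0,-0.15,0, -0.056,0.004,0,0,0,-0.15,0, -0.056,0.005,0,0,0,-0.15,0, -0.056,0.007,0,0,0,-0.15,0, -0.055,0.008,0,0,0,-0.15,0, -0.055,0.009,0,0,0,-0.15,0, -0.055,0.012,0,0,0,-0.15,0]'; python3 st.py;python3 -m pendant '[-0.055,0.013,0,0,0,-0.15,0, -0.055,0.014,0,0,0,-0.15,0, -0.054,0.015,0,0,0,-0.15,0]'; python3 st.py;python3 -m pendant '[-0.05,0.017,0,0,0,-0.15,0, -0.04,0.014,0,0,0,-0.1,0]'; python3 st.py
```

```text
time_s: 26.95
tool_pos: [0.4773, 0.1847, 0.1432]
tool_rot: [-90.1, -0.0, -95.6]
force: [-5.2, 1.4, 2.0]
grip_width: 0.0003
[-0.03  1.02  0.05]
time_s: 27.32
tool_pos: [0.4712, 0.1867, 0.1432]
tool_rot: [-90.0, 0.0, -100.2]
force: [-3.2, 1.2, -1.3]
grip_width: 0.0004
[0.33 0.71 0.05]
time_s: 27.58
tool_pos: [0.4677, 0.1879, 0.1433]
tool_rot: [-90.0, 0.0, -102.7]
force: [-2.0, 1.9, -1.6]
grip_width: 0.0002
[0.4  0.54 0.06]
```

```bash
python3 -m pendant '[-0.03,0.008,0,0,0,0,0, -0.03,0.008,0,0,0,0,0, -0.03,0.007,0,0,0,0,0, -0.04,0.01,0,0,0,0,0, -0.1,0.02,0,0,0,0,0, -0.3,0.07,0,0,0,0,0, -0.4,0.09,0,0,0,0,0, 0,0,0.5,0,0,0,0, 0,0,0.9,0,0,0,0, 0,0,0.9,0,0,0,0]'; python3 -m pendant '[0,-0.9,0.5,0,0,0,0, 0.1,-0.9,0,0,0,0,0, 0.1,-0.9,0,0,0,0,0, 0.1,-0.9,0,0,0,0,0, 0,-0.8,0,0,0,0,0, 0,0,0,0,0,0,0, 0,0,0,0,0,0,0]'; python3 st.py
python3 - <<'E'
from h import *
c=env.read_camera("top");crop(c,"pics/t10.png",120,150,420,320,2.6)
c=env.read_camera("side");crop(c,"pics/s10.png",200,90,420,360,2.2)
E
```

```text
time_s: 28.82
tool_pos: [0.4295, 0.1963, 0.2363]
tool_rot: [-90.0, -0.0, -102.6]
force: [-0.1, -0.1, 1.3]
grip_width: 0.0008
time_s: 29.7
tool_pos: [0.4421, 0.0213, 0.2554]
tool_rot: [-90.0, 0.0, -102.6]
force: [0.6, 0.3, 0.6]
grip_width: 0.0008
[ 0.   -0.02  0.03]
```

View pics/t10.png

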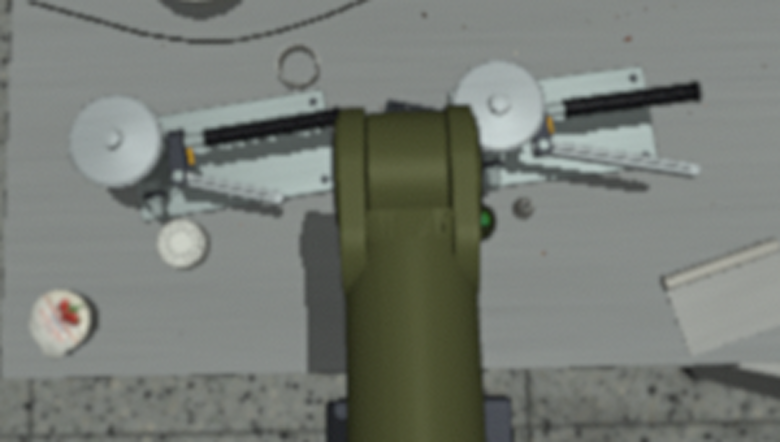

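View pics/s10.png

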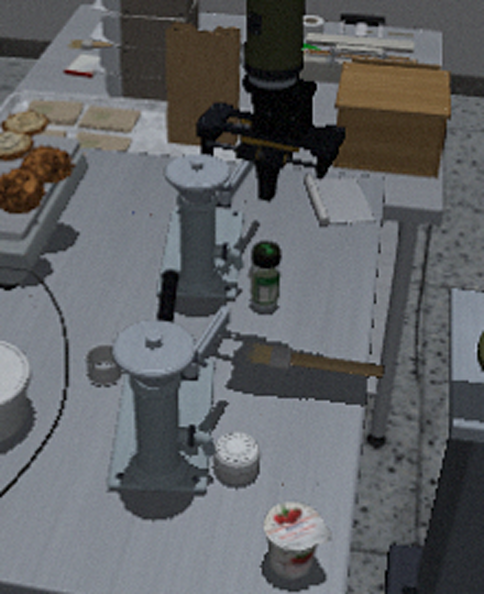

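Both levers are out again, the bystanders stand where they did, and the arm is clear and still.

```bash
python3 -c "
from cell import env
print(env.sign_off())"
```

```text
the job is handed in; nothing more can be done
None
```

I pressed both hand levers in to their stops, long then short, and eased each back out. I used the outside of the closed fingers. The job was handed in at about 30 s.

| Lever | Travel at the press point | Reading at the stop | Hold |
|---|---|---|---|
| Long | about 40 mm, 16° | about 10 N in the pressing direction | over 2.5 s |
| Short | about 30 mm, 21° | about 10–11 N in the pressing direction | over 2.5 s |

- **Stops:** I judged each stop by the finger ceasing to advance while the force rose. At both stops the wrist camera showed the lever about parallel to the bar with a clear gap. I did not measure the gap.
- **Force:** At the short lever's stop there was also about 8 N upward and 4 N sideways, probably friction at the contact, so the total was about 14 N. The long lever's stop had smaller side forces of about 3–5 N.
- **Return:** The force fell off smoothly as each lever came back to its rest position.
- **Last checks:** The top and side pictures show both levers fully out. The bystanders that were in view stand where they did; the nozzle and shaker were partly hidden by the arm in one view or the other. The force reading was about zero with the arm clear. No check failed or disagreed.

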